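Stand a flat ampoule carton on end in the carton stand and close the stand to its mark

TASK

Stand the flat white ampoule carton from the steel tray upright on its small end in the carton stand, between the two metal cheeks with its broad faces towards them, and let go of it. Then turn the stand's knob until the pointer of the sliding cheek is at the long mark on the scale, leaving the carton standing there, and the other stock where it is.

Things in the scene. Friction and masses are not known exactly. Their poses are not given: they have to be found in the camera images.
- carton: The carton to stand up: white box 96 x 60 x 28 mm (its x, y, z), about 90 g, a grey stripe on one broad face, lying flat on the tray (tray floor 2 mm above the table), z up. Told from wide_pack (wider, thinner) and tall_box by its size. Origin at the centre of its underside as it lies. Either small (60 x 28 mm) end may be the bottom.
- carton_mid (a point): The centre of the carton's volume, 14 mm above its origin; axes as the carton's.
- stand: Fixed carton stand: white deck plate 12 mm thick, x -90 to 60 mm, y -95 to 145 mm about the origin, which is at table height. x points from the sliding (near) cheek to the fixed (far) cheek. Fixed cheek: metal plate, inner face at x = 30 mm, y -20 to 20 mm, top 52 mm above the table; sliding cheek across from it, as long, top 51 mm. The carton stands on the deck between them.
- bay (a point): The point on the deck where the carton's bottom end can be set down: stand frame x = 12 mm, y = 0, z = 12 mm. Axes as the stand's.
- pointer (a point): Tip of the black pointer on the sliding cheek's scale end, at deck height on the -y side of the stand; it is 3 mm behind (to -x of) the sliding cheek's inner face. Axes as the stand's.
- mark (a point): The long black line across the scale strip (the short lines are only graduations), on the stand at x = -4 mm, y = -66 mm. With the pointer here the cheeks are 31 mm apart.
- knob (a joint): Turn of the black knob (rad), from 0 (cheeks 64 mm apart) to 2.6, growing clockwise seen from above; every rad closes the sliding cheek by 15 mm. The pointer reaches the mark at 2.2. It starts between 0 and 1.0 and stays where it is left.
- knob_grip (a point): On the knob's vertical axis at the height to grip (71 mm above the table); turns with the knob, its x along the knob's raised bar, which is 42 x 14 mm, 46 to 78 mm above the table. The knob sits on a grey block on the deck's +y end, at stand x = 0, y = 115 mm.
- wide_pack: Bystander: white flat carton 100 x 84 x 16 mm lying on the tray, wider and thinner than the carton. Origin at the centre of its underside, x along 100 mm.
- tall_box: Bystander: white box 50 x 50 x 62 mm high on the tray. Origin at the centre of its underside.
- vial1: Bystander: upright glass vial, 24 mm across and 46 mm high, on the tray. Origin at its bottom centre.
- vial2: Bystander: another such vial.
- vial3: Bystander: another such vial.
- saline: Bystander: upright bottle, 60 mm across and 165 mm high, on the tray. Origin at its bottom centre.

How it is judged:
On the way, in this order (a step that is already met when the one before it is completed fails the run):
1. The carton stands upright on a small end on the stand's deck between the cheeks, let go, while the sliding cheek is still open (angle between the x axis of carton_mid and the z axis of stand, either way round below 0.08 rad and angle between the z axis of carton_mid and the x axis of stand, either way round below 0.15 rad and z of carton_mid in the frame of stand between 0.055 and 0.065 m and y of carton_mid in the frame of stand between -0.012 and 0.012 m and x of carton_mid in the frame of stand between -0.025 and 0.02 m and contact force between the fingers and carton below 0.1 N), for 0.3 s.
2. The knob has been turned until the pointer is within 2 mm of the long mark (x of pointer in the frame of mark between -0.002 and 0.002 m), for 0.2 s.
At the end, for the whole second after the job is handed in: The carton stands released and at rest on a small end on the deck between the cheeks: upright within 0.08 rad, broad faces square to the stand's x within 0.15 rad, its middle within 12 mm of the cheeks' centre line (stand y = 0); and the pointer is within 2 mm of the long mark along the scale (all of step 2 and angle between the x axis of carton_mid and the z axis of stand, either way round below 0.08 rad and angle between the z axis of carton_mid and the x axis of stand, either way round below 0.15 rad and z of carton_mid in the frame of stand between 0.055 and 0.065 m and y of carton_mid in the frame of stand between -0.012 and 0.012 m and x of carton_mid in the frame of stand between 0.008 and 0.02 m and contact force between the fingers and carton below 0.1 N and linear speed of carton below 0.01 m/s); the robot touches nothing.
It fails at once if One of the bystanders (wide pack, tall box, a vial, the bottle) is moved by more than 20 mm or tipped over (distance of any of wide_pack, tall_box, vial1, vial2, vial3, saline from where it was at the start of the episode above 0.02 m or angle between any of wide_pack, tall_box, vial1, vial2, vial3, saline's own z axis and vertical above 0.5 rad).
It also fails if it takes over 72 s, if anything falls off the work surface, if the arm or the gripper's body presses on something with over 40 N, if the wrist force passes 120 N, or if a joint passes its speed limit or range.

ROBOT

A 7-joint arm with a two-finger parallel gripper is mounted at the origin on the work surface. World frame = base frame: x ahead of the robot, y to its left, z up, the work surface at z = 0. Lengths are in m, angles in rad, forces in N, time in s.
With the tool pointing down it reaches from about 0.4 to 0.875 m from the base axis. Payload 19.3 kg.
Tool frame: the origin (TCP) lies midway between the tips of the shut fingers; the grasp point (between the pads) lies manip.tcp_to_grasp behind it (manip.tcp_to_grasp is the distance from the TCP to the grasp point, in m); z points along the fingers, x is the direction in which the jaws open and shut, and the axes are right-handed (so a half turn about z gives the same grasp; the last joint's range is limited). The gripper opens to 85 mm and grips with 20 to 120 N. Pads are 22 mm wide; open, the fingers measure 114 mm over their backs; the gripper's body (76 mm by 85 mm) begins 54 mm behind the grasp point. The pads swing forward as they close: fully open they stand 13 mm farther back than shut.
Start: joints at [1.251, 0.521, -0.036, 1.599, 0.021, 1.021, -0.113], TCP at [0.154, -0.606, 0.231] pointing down, gripper open.
Joint ranges: [-2.91, 2.91], [-0.3, 2.13], [-1.5, 1.42], [0.17, 2.43], [-1.26, 4.41], [0.16, 1.93], [-2.52, 2.52]. Speed limits (rad/s): [1.89, 1.89, 2.39, 2.39, 3.01, 3.01, 3.01].

INTERFACE

Orientations are given as a 3x3 rotation matrix whose columns are the frame's x, y, z axes.
In Python, from cell import telemetry, optics, manip, spotter gives the robot as it stands.
- The arm moves only by the tool step_arm, never from a script. Its argument "deltas" is a list of rows, each an object of numbers: "fingers": the finger opening in cm, from 0 to 8.54; "dx", "dy", "dz": the shift along the tool's x, y, z in cm; "roll": the turn about the tool's z in rad. In form: [{"fingers": .., "dx": .., "dy": .., "dz": .., "roll": ..}, ...]. A call has exactly 8 rows; each row shifts and turns the commanded pose from where the row before left it, along the tool's axes as they then stand; what a row does not reach is not made up. A row lasts 1/10 s, in which the tool goes at most 50 mm and 8.59 degrees, less where a joint would pass 70% of its speed; a pose out of reach is approached as far as the arm can. A call with a gripper value outside its range is refused whole. The fingers move at their own pace and stop on an object; "grip_force" is the grip in N (left out, the last holds). Time passes only in rows, so rows that do not move let the fingers close, or fill a call up. It gives the time, the measured TCP pose, the force and the opening at its end, in the units of the state.
- telemetry.state(): the state, without advancing time (a new reading comes with each control period).
- optics.read_camera(name): name is "scene" or "top" or "wrist"; returns (picture, depth): 384x512x3 uint8, blue, green, red; 384x512 float32, m along the optical axis (not along the pixel's ray), 0 where there is no reading.
- optics.get_calibration(name): a dict with "fx", "fy", "cx", "cy" (pixels), "rvec" (rotation vector, rad) and "tvec" (3), from world to camera coordinates, as OpenCV has them; the wrist camera has in their place "mount" (4x4, takes a point from camera to tool coordinates, whose origin is the TCP and whose axes are the tool frame's). Camera axes: x right, y down, z forward; pixel columns grow to the right and rows downward; lengths in m; the calibration is good to about 2 mm. A picture is of the moment at which its call begins: read the wrist's pose just before it. get_calibration takes no time and is no camera call.
- manip.close_job(): hands the job in, once; it reports no verdict.
Trained networks look in the newest picture that a camera, given by its name, has taken for a name from the list of things; names that differ only in an ending like _2 or _b are one class to them, and where a whole thing is asked for, a point or a joint stands for the part that bears it (a point fixed in the world has none). Each returns a list of dicts, best first, with "conf" (0 to 1); they miss things now and then, are a little off and sometimes report something else, mostly with a low value. They report only what shows in the picture. A call takes as long as a camera call.
- spotter.recognise(label, camera): "rect" ([centre column, centre row, width, height] in pixels, round what is visible of it).
The state is a dict: "time_s": time; "q": joint angles; "qvel": joint speeds; "tau": joint torques, N m; "position": TCP position; "eef_rot": TCP orientation; "force": force on the tool from outside, world axes, zero at the start; "wrist_torque": the same for the moment, N m; "grip_width": finger opening in m.
Only numpy, scipy, OpenCV 4.12 (cv2) and the standard library are available. Lean on these libraries where they do the work, as an engineer would, in place of code of your own. Each camera call takes 0.05 s, during which the arm holds its last target. There are 200 camera calls.

## Working session

There is one attempt and no reset: what is moved stays moved. The work goes in short steps, Python scripts to look and compute and a tool call to move; the robot and the scene stay as the last step left them, time stands still between calls to the robot, and variables do not carry over. Pictures are saved under pics/ and viewed, about 8 in all and at most 12, crops included, and the job is handed in when it is done.

Besides the shell and the picture viewer there is one more tool, called as name(argument=value, ...) on one line, values as JSON. step_arm: Moves the arm, as the interface text tells. Its arguments: {"type":"object","properties":{"deltas":{"type":"array"},"grip_force":{"type":"number"}},"required":["deltas"]}

```bash
mkdir -p pics; ls; python3 - <<'E'
from cell import telemetry, optics, manip, spotter
import cv2, numpy as np
print(telemetry.state()); print(manip.tcp_to_grasp)
for n in ("scene","top"):
    p,d=optics.read_camera(n); cv2.imwrite(f"pics/{n}0.png",p); np.save(f"{n}0.npy",d); print(n,optics.get_calibration(n))
    for l in ("carton","stand","knob","wide_pack","tall_box","saline","vial1"):
        print(l,[(np.round(r["rect"]).tolist(),round(r["conf"],2)) for r in spotter.recognise(l,n)[:3]])
print(optics.get_calibration("wrist"))
a=cv2.imread("pics/scene0.png");b=cv2.imread("pics/top0.png")
E
```

```text
pics
{'time_s': 0.0, 'q': array([ 1.25078676,  0.52203317, -0.03633935,  1.59996334,  0.02124037,
        1.0211    , -0.11281565]), 'qvel': array([-0.00113435,  0.00139534, -0.00061362, -0.00054014,  0.00022139,
       -0.00036519,  0.0006727 ]), 'tau': array([ 5.37057786e-04, -9.27124786e+01,  1.98075145e+00, -3.69936919e+01,
        1.79134542e-02,  8.20309360e-03, -1.07976948e-04]), 'position': array([ 0.15439546, -0.60530222,  0.23072966]), 'eef_rot': array([[ 2.47224115e-01, -9.68958252e-01, -3.78828085e-04],
       [-9.68957687e-01, -2.47224382e-01,  1.05164411e-03],
       [-1.11265478e-03,  1.07076601e-04, -9.99999375e-01]]), 'force': array([ 0.71158702,  0.86583967, -0.19772008]), 'wrist_torque': array([-0.05374752,  0.01825704, -0.02570722]), 'grip_width': 0.08526378760598557}
0.0187
scene {'fx': 353.4505811111779, 'fy': 353.4505811111779, 'cx': 254.26937296524176, 'cy': 188.96299410435188, 'rvec': array([ 1.90163349,  1.07238844, -0.56374638]), 'tvec': array([-0.28952282, -0.18065865,  1.47540617])}
carton [([320.0, 183.0, 66.0, 58.0], 0.75), ([144.0, 223.0, 24.0, 28.0], 
[... 658 characters left out ...]
de_pack [([287.0, 223.0, 43.0, 48.0], 0.67)]
tall_box [([331.0, 164.0, 25.0, 23.0], 0.89)]
saline [([270.0, 132.0, 22.0, 28.0], 0.89)]
vial1 [([280.0, 188.0, 5.0, 9.0], 0.48), ([369.0, 228.0, 34.0, 35.0], 0.4), ([127.0, 201.0, 18.0, 13.0], 0.37)]
{'fx': 278.9874240718852, 'fy': 278.9874240718852, 'cx': 255.19638288946584, 'cy': 199.53424428847805, 'mount': array([[ 9.99999757e-01,  8.17801477e-05,  6.91913809e-04,
         1.62499633e-04],
       [-2.80059802e-04,  9.56507549e-01,  2.91707440e-01,
        -7.44074478e-02],
       [-6.37964904e-04, -2.91707563e-01,  9.56507340e-01,
        -1.42079325e-01],
       [ 0.00000000e+00,  0.00000000e+00,  0.00000000e+00,
         1.00000000e+00]])}
```

View pics/top0.png

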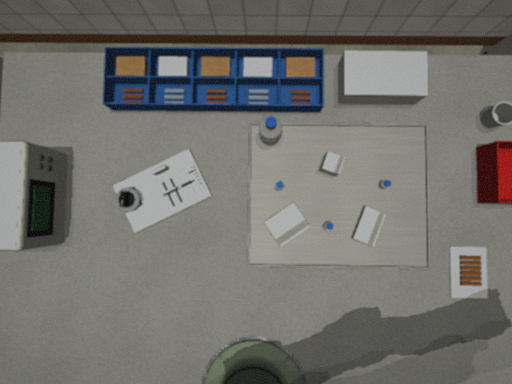

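View pics/scene0.png

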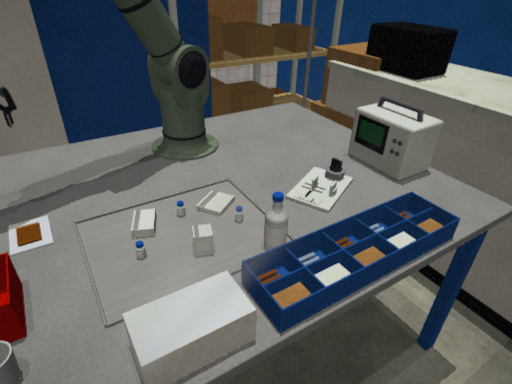

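The top picture shows the carton lying at (368,226), wide_pack at (287,223), tall_box at (332,163), vials at (279,185), (386,184) and (328,226), and the bottle at (270,130). The stand is at (163,190), with its knob at (127,200) and the scale end on the right. The tool can only roll, not tilt, so I plan to grip the carton near one end and let it pivot in the jaws.

```bash
cat > h.py <<'E'
from cell import telemetry, optics, manip, spotter
import cv2, numpy as np
def cloud(n, p=None, d=None):
    c=optics.get_calibration(n)
    if n=="wrist":
        s=telemetry.state(); T=np.eye(4); T[:3,:3]=s["eef_rot"]; T[:3,3]=s["position"]; T=T@c["mount"]; R,t=T[:3,:3],T[:3,3]
    else:
        R=cv2.Rodrigues(c["rvec"])[0].T; t=-R@c["tvec"]
    if d is None: p,d=optics.read_camera(n)
    v,u=np.mgrid[:384,:512]
    P=np.stack([(u-c["cx"])/c["fx"]*d,(v-c["cy"])/c["fy"]*d,d],-1)@R.T+t
    P[d==0]=np.nan
    return p,d,P
def blobs(P,lo,hi,minpx=40):
    m=((P[...,2]>lo)&(P[...,2]<hi)).astype(np.uint8)
    n,L,st,ce=cv2.connectedComponentsWithStats(m)
    out=[]
    for i in range(1,n):
        if st[i,4]<minpx: continue
        q=P[L==i]; r=cv2.minAreaRect((q[:,:2]*1000).astype(np.float32))
        out.append((ce[i].round().tolist(),int(st[i,4]),np.round(r[0],1),np.round(r[1],1),round(r[2],1),round(float(np.median(q[:,2]))*1000,1)))
    return out
E
python3 - <<'E'
from h import *
p,d,P=cloud("top",cv2.imread("pics/top0.png"),np.load("top0.npy"))
print(np.nanmedian(P[250:260,300:320,2]))
for lo,hi in((.009,.09),(.024,.05),(.03,.09)):
    print(lo,hi); [print(b) for b in blobs(P,lo,hi,25)]
E
```

```text
0.001097255626116178
0.009 0.09
([211.0, 75.0], 9643, array([854.2, 118.3]), array([163.1, 601.1]), 0.0, 35.8)
([381.0, 79.0], 3336, array([ 858.8, -341.1]), array([220.5, 121.9]), 89.9, 87.7)
([133.0, 90.0], 80, array([829.7, 355.6]), array([10.8, 55.7]), 1.8, 16.0)
([175.0, 91.0], 89, array([830.1, 235.7]), array([55.2, 11.8]), 89.4, 15.8)
([216.0, 91.0], 84, array([830.4, 115.6]), array([12.8, 54.8]), 0.8, 15.1)
([258.0, 92.0], 80, array([829.5,  -4.1]), array([ 9.3, 54.1]), 0.3, 15.7)
([301.0, 92.0], 90, array([ 829.4, -123.7]), array([12.5, 53.8]), 0.3, 15.4)
([132.0, 96.0], 79, array([811.7, 356.4]), array([10.7, 56.7]), 1.8, 15.9)
([175.0, 97.0], 98, array([812.3, 235.2]), array([54.6, 12.7]), 90.0, 15.3)
([216.0, 98.0], 80, array([811.3, 115.2]), array([54.9,  9.9]), 89.6, 15.5)
([258.0, 98.0], 80, array([812.1,  -4.3]), array([54.2, 10.8]), 89.6, 15.9)
([300.0, 98.0], 94, array([ 812.3, -123.5]), array([12.4, 53.8]), 0.1, 15.0)
([498.0, 115.0], 568, array([ 759.4, -659.3]), array([60.5, 61.5]), 76.9, 45.0)
([270.0, 140.0], 113, array([686. , -38.9]), array([20.1, 56.7]), 2.3
[... 4125 characters left out ...]
6.0, 198.0], 1070, array([519.6, 541.3]), array([ 18.5, 259.7]), 89.5, 59.3)
([333.0, 163.0], 403, array([ 621.5, -208.7]), array([50.5, 51.1]), 70.5, 62.7)
([160.0, 170.0], 70, array([601.3, 265.3]), array([13.3, 40.1]), 28.6, 49.3)
([386.0, 183.0], 60, array([ 569.1, -356.3]), array([19.8, 18.6]), 57.8, 46.1)
([280.0, 185.0], 51, array([560.9, -65.3]), array([19.5, 19.4]), 89.8, 46.6)
([128.0, 200.0], 480, array([517.3, 351.5]), array([65.9, 66. ]), 42.9, 41.1)
([169.0, 191.0], 51, array([543. , 235.4]), array([ 6.3, 39.8]), 26.5, 48.6)
([329.0, 226.0], 56, array([ 451.2, -201.8]), array([20.6, 19.3]), 45.0, 45.7)
([254.0, 372.0], 575, array([60.4,  1. ]), array([ 54.9, 160. ]), 1.3, 63.2)
```

```bash
cat >> h.py <<'E'
def go(x,y,z,yaw):
    """moves to TCP target (m) with the tool's y axis at yaw (deg): roll first, then shifts in cm"""
    s=telemetry.state(); R=s["eef_rot"]; a=np.arctan2(R[1,1],R[0,1])
    roll=-((np.deg2rad(yaw)-a+np.pi)%(2*np.pi)-np.pi)
    ty=np.array([np.cos(np.deg2rad(yaw)),np.sin(np.deg2rad(yaw))]); tx=np.array([-ty[1],ty[0]])
    e=np.array([x,y,z])-s["position"]
    print("t %.2f roll %.3f  dx %.2f dy %.2f dz %.2f cm"%(s["time_s"],roll,e[:2]@tx*100,e[:2]@ty*100,-e[2]*100),"pos",s["position"].round(4),"yaw",round(np.rad2deg(a),1),"F",s["force"].round(1),"w",round(s["grip_width"],4),"q7",round(s["q"][6],2))
E
python3 -c "
from h import *
go(.4194,-.300,.15,158.8)"
```

```text
t 0.80 roll 0.620  dx -38.07 dy -13.65 dz 8.13 cm pos [ 0.1545 -0.6056  0.2313] yaw -165.7 F [-0.2  0.2 -0.3] w 0.0853 q7 -0.11
```

step_arm(deltas=[{"fingers": 8.5, "dx": 0, "dy": 0, "dz": 0, "roll": 0.0775}, {"fingers": 8.5, "dx": 0, "dy": 0, "dz": 0, "roll": 0.0775}, {"fingers": 8.5, "dx": 0, "dy": 0, "dz": 0, "roll": 0.0775}, {"fingers": 8.5, "dx": 0, "dy": 0, "dz": 0, "roll": 0.0775}, {"fingers": 8.5, "dx": 0, "dy": 0, "dz": 0, "roll": 0.0775}, {"fingers": 8.5, "dx": 0, "dy": 0, "dz": 0, "roll": 0.0775}, {"fingers": 8.5, "dx": 0, "dy": 0, "dz": 0, "roll": 0.0775}, {"fingers": 8.5, "dx": 0, "dy": 0, "dz": 0, "roll": 0.0775}], grip_force=20)

```text
time_s: 1.6
position: [0.1545, -0.6056, 0.2313]
eef_rot: [[-0.365, -0.931, 0.0], [-0.931, 0.365, 0.0], [-0.0, -0.0, -1.0]]
force: [0.2, 0.4, -0.8]
grip_width: 0.085
```

step_arm(deltas=[{"fingers": 8.5, "dx": -2.4, "dy": -0.8, "dz": 0.5, "roll": 0}, {"fingers": 8.5, "dx": -2.4, "dy": -0.8, "dz": 0.5, "roll": 0}, {"fingers": 8.5, "dx": -2.4, "dy": -0.8, "dz": 0.5, "roll": 0}, {"fingers": 8.5, "dx": -2.4, "dy": -0.8, "dz": 0.5, "roll": 0}, {"fingers": 8.5, "dx": -2.4, "dy": -0.8, "dz": 0.5, "roll": 0}, {"fingers": 8.5, "dx": -2.4, "dy": -0.8, "dz": 0.5, "roll": 0}, {"fingers": 8.5, "dx": -2.4, "dy": -0.8, "dz": 0.5, "roll": 0}, {"fingers": 8.5, "dx": -2.4, "dy": -0.8, "dz": 0.5, "roll": 0}])

```text
time_s: 2.4
position: [0.2842, -0.449, 0.1912]
eef_rot: [[-0.362, -0.932, 0.0], [-0.932, 0.362, -0.0], [0.0, -0.0, -1.0]]
force: [0.5, 0.1, 0.2]
grip_width: 0.0851
```

step_arm(deltas=[{"fingers": 8.5, "dx": -2.4, "dy": -0.9, "dz": 0.5, "roll": 0}, {"fingers": 8.5, "dx": -2.4, "dy": -0.9, "dz": 0.5, "roll": 0}, {"fingers": 8.5, "dx": -2.4, "dy": -0.9, "dz": 0.5, "roll": 0}, {"fingers": 8.5, "dx": -2.4, "dy": -0.9, "dz": 0.5, "roll": 0}, {"fingers": 8.5, "dx": -2.4, "dy": -0.9, "dz": 0.5, "roll": 0}, {"fingers": 8.5, "dx": -2.4, "dy": -0.9, "dz": 0.5, "roll": 0}, {"fingers": 8.5, "dx": -2.4, "dy": -0.9, "dz": 0.5, "roll": 0}, {"fingers": 8.5, "dx": 0, "dy": 0, "dz": 0, "roll": 0}])

```text
time_s: 3.2
position: [0.4053, -0.3132, 0.1558]
eef_rot: [[-0.358, -0.934, 0.0], [-0.934, 0.358, 0.001], [-0.001, 0.0, -1.0]]
force: [0.6, -0.1, 0.6]
grip_width: 0.0847
```

```bash
python3 - <<'E'
from h import *
go(.4194,-.300,.10,158.8)
p,d,P=cloud("wrist"); cv2.imwrite("pics/w1.png",p); np.save("w1.npy",P)
for b in blobs(P,.022,.036,300): print(b)
E
```

```text
t 3.20 roll 0.004  dx -1.74 dy -0.84 dz 5.58 cm pos [ 0.4053 -0.3132  0.1558] yaw 159.0 F [ 0.6 -0.1  0.6] w 0.0847 q7 -1.37
([64.0, 25.0], 593, array([ 599.4, -206.2]), array([23.8, 56. ]), 9.1, 29.2)
([236.0, 144.0], 6391, array([ 453.5, -312.1]), array([60.2, 95.3]), 68.8, 29.5)
```

View pics/w1.png

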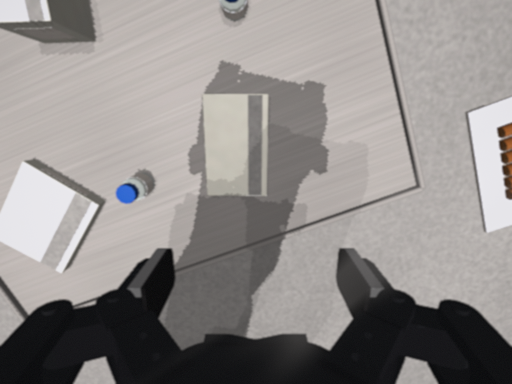

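The wrist picture shows the carton (grey stripe up) at (236,144) with its long side along the tool's y axis. The vials and wide_pack are clear of the fingers. I'll go down over the near end.

step_arm(deltas=[{"fingers": 8.5, "dx": -0.9, "dy": -0.4, "dz": 1.5, "roll": 0}, {"fingers": 8.5, "dx": -0.9, "dy": -0.4, "dz": 1.5, "roll": 0}, {"fingers": 8.5, "dx": 0, "dy": 0, "dz": 1.8, "roll": 0}, {"fingers": 8.5, "dx": 0, "dy": 0, "dz": 1.8, "roll": 0}, {"fingers": 8.5, "dx": 0, "dy": 0, "dz": 1.5, "roll": 0}, {"fingers": 8.5, "dx": 0, "dy": 0, "dz": 1.5, "roll": 0}, {"fingers": 8.5, "dx": 0, "dy": 0, "dz": 0.5, "roll": 0}, {"fingers": 8.5, "dx": 0, "dy": 0, "dz": 0, "roll": 0}])

```text
time_s: 4.05
position: [0.4166, -0.3025, 0.0551]
eef_rot: [[-0.363, -0.932, -0.001], [-0.932, 0.363, 0.0], [0.0, 0.001, -1.0]]
force: [-0.2, -0.7, -0.2]
grip_width: 0.0849
```

```bash
python3 -c "
from h import *
go(.4190,-.2987,.004,158.8)"
```

```text
t 4.05 roll -0.001  dx -0.44 dy -0.09 dz 5.11 cm pos [ 0.4166 -0.3025  0.0551] yaw 158.7 F [-0.2 -0.7 -0.2] w 0.0849 q7 -1.4
```

step_arm(deltas=[{"fingers": 8.5, "dx": -0.4, "dy": -0.1, "dz": 0.5, "roll": 0}, {"fingers": 8.5, "dx": 0, "dy": 0, "dz": 0.8, "roll": 0}, {"fingers": 8.5, "dx": 0, "dy": 0, "dz": 1.0, "roll": 0}, {"fingers": 8.5, "dx": 0, "dy": 0, "dz": 1.0, "roll": 0}, {"fingers": 8.5, "dx": 0, "dy": 0, "dz": 0.9, "roll": 0}, {"fingers": 8.5, "dx": 0, "dy": 0, "dz": 0.6, "roll": 0}, {"fingers": 8.5, "dx": 0, "dy": 0, "dz": 0.3, "roll": 0}, {"fingers": 8.5, "dx": 0, "dy": 0, "dz": 0, "roll": 0}])

```text
time_s: 4.85
position: [0.4193, -0.2986, 0.0039]
eef_rot: [[-0.362, -0.932, -0.001], [-0.932, 0.362, 0.0], [-0.0, 0.001, -1.0]]
force: [-1.3, -0.6, -0.1]
grip_width: 0.0852
```

step_arm(deltas=[{"fingers": 5.5, "dx": 0, "dy": 0, "dz": 0, "roll": 0}, {"fingers": 5.5, "dx": 0, "dy": 0, "dz": 0, "roll": 0}, {"fingers": 5.5, "dx": 0, "dy": 0, "dz": 0, "roll": 0}, {"fingers": 5.5, "dx": 0, "dy": 0, "dz": 0, "roll": 0}, {"fingers": 5.5, "dx": 0, "dy": 0, "dz": 0, "roll": 0}, {"fingers": 5.5, "dx": 0, "dy": 0, "dz": 0, "roll": 0}, {"fingers": 5.5, "dx": 0, "dy": 0, "dz": 0, "roll": 0}, {"fingers": 5.5, "dx": 0, "dy": 0, "dz": 0, "roll": 0}], grip_force=20)

```text
time_s: 5.65
position: [0.4197, -0.2988, 0.0047]
eef_rot: [[-0.362, -0.932, 0.0], [-0.932, 0.362, -0.0], [0.0, -0.001, -1.0]]
force: [-2.0, 1.1, 6.7]
grip_width: 0.0597
```

step_arm(deltas=[{"fingers": 5.5, "dx": 0, "dy": 0, "dz": -0.3, "roll": 0}, {"fingers": 5.5, "dx": 0, "dy": 0, "dz": -0.6, "roll": 0}, {"fingers": 5.5, "dx": 0, "dy": 0, "dz": -0.8, "roll": 0}, {"fingers": 5.5, "dx": 0, "dy": 0, "dz": -0.8, "roll": 0}, {"fingers": 5.5, "dx": 0, "dy": 0, "dz": -0.8, "roll": 0}, {"fingers": 5.5, "dx": 0, "dy": 0, "dz": -0.8, "roll": 0}, {"fingers": 5.5, "dx": 0, "dy": 0, "dz": -0.6, "roll": 0}, {"fingers": 5.5, "dx": 0, "dy": 0, "dz": -0.3, "roll": 0}])

```text
time_s: 6.45
position: [0.4197, -0.2988, 0.055]
eef_rot: [[-0.362, -0.932, 0.001], [-0.932, 0.362, -0.0], [0.0, -0.001, -1.0]]
force: [-0.4, -0.4, -0.8]
grip_width: 0.0595
```

```bash
python3 - <<'E'
from h import *
go(.4190,-.2987,.004,158.8)
p,d,P=cloud("wrist"); cv2.imwrite("pics/w2.png",p); np.save("w2.npy",P)
q,_,_=cloud("scene"); cv2.imwrite("pics/both2.png",np.hstack([p[:,100:420],cv2.resize(q[180:290,80:220],(448,352)).copy()[:,:448] if 0 else cv2.copyMakeBorder(cv2.resize(q[180:290,80:220],(448,352)),0,32,0,0,0)]))
E
```

```text
t 6.45 roll -0.000  dx 0.01 dy 0.07 dz 5.10 cm pos [ 0.4197 -0.2988  0.055 ] yaw 158.8 F [-0.4 -0.4 -0.8] w 0.0595 q7 -1.41
```

View pics/both2.png

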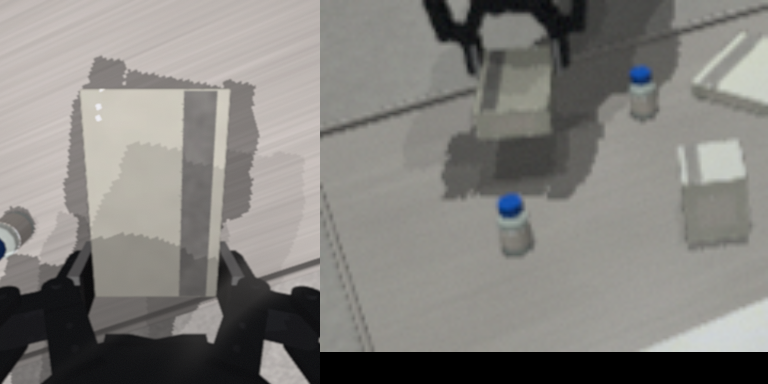

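The carton is held by its near end and appears almost level, still not pivoting much. I'll measure its tilt.

```bash
cat >> h.py <<'E'
def tilt(P,box):
    "angle of the carton face seen in box (c0,c1,r0,r1): fit a plane; pitch in tool y-z"
    s=telemetry.state(); c0,c1,r0,r1=box
    Q=(P[r0:r1,c0:c1].reshape(-1,3)-s["position"])@s["eef_rot"]; Q=Q[np.isfinite(Q).all(1)]
    m=np.median(Q,0); 
    for _ in range(3):
        A=np.c_[Q[:,:2],np.ones(len(Q))]; k=np.linalg.lstsq(A,Q[:,2],rcond=None)[0]; r=abs(Q[:,2]-A@k); Q=Q[r<=max(np.percentile(r,85),.001)]
    print("plane tool z = %.3f x + %.3f y + %.4f ; pitch %.1f deg"%(*k,np.rad2deg(np.arctan(k[1]))), "y range",Q[:,1].min().round(4),Q[:,1].max().round(4),"n",len(Q))
E
python3 - <<'E'
from h import *
P=np.load("w2.npy"); tilt(P,(195,310,95,290))
E
```

```text
plane tool z = -0.005 x + -0.001 y + -0.0251 ; pitch -0.1 deg y range -0.082 0.0075 n 20241
```

At 20 N the carton is held rigidly and level. I'll lower it a little and relax the grip in small steps so that its weight pivots it in the pads.

step_arm(deltas=[{"fingers": 5.6, "dx": 0, "dy": 0, "dz": 0.7, "roll": 0}, {"fingers": 5.7, "dx": 0, "dy": 0, "dz": 0.6, "roll": 0}, {"fingers": 5.8, "dx": 0, "dy": 0, "dz": 0, "roll": 0}, {"fingers": 5.85, "dx": 0, "dy": 0, "dz": 0, "roll": 0}, {"fingers": 5.9, "dx": 0, "dy": 0, "dz": 0, "roll": 0}, {"fingers": 5.92, "dx": 0, "dy": 0, "dz": 0, "roll": 0}, {"fingers": 5.94, "dx": 0, "dy": 0, "dz": 0, "roll": 0}, {"fingers": 5.94, "dx": 0, "dy": 0, "dz": 0, "roll": 0}], grip_force=20)

```text
time_s: 7.35
position: [0.4195, -0.2987, 0.0414]
eef_rot: [[-0.362, -0.932, 0.0], [-0.932, 0.362, -0.0], [0.0, -0.0, -1.0]]
force: [-0.4, 0.9, -0.2]
grip_width: 0.0598
```

```bash
python3 - <<'E'
from h import *
go(.4190,-.2987,.004,158.8)
p,d,P=cloud("wrist"); tilt(P,(195,310,120,270))
E
```

```text
t 7.35 roll -0.000  dx 0.01 dy 0.05 dz 3.74 cm pos [ 0.4195 -0.2987  0.0414] yaw 158.8 F [-0.4  0.9 -0.2] w 0.0598 q7 -1.41
plane tool z = -0.004 x + -0.001 y + -0.0248 ; pitch -0.1 deg y range -0.0724 -0.0036 n 15564
```

step_arm(deltas=[{"fingers": 5.95, "dx": 0, "dy": 0, "dz": 0, "roll": 0}, {"fingers": 5.96, "dx": 0, "dy": 0, "dz": 0, "roll": 0}, {"fingers": 5.97, "dx": 0, "dy": 0, "dz": 0, "roll": 0}, {"fingers": 5.98, "dx": 0, "dy": 0, "dz": 0, "roll": 0}, {"fingers": 5.99, "dx": 0, "dy": 0, "dz": 0, "roll": 0}, {"fingers": 6.0, "dx": 0, "dy": 0, "dz": 0, "roll": 0}, {"fingers": 5.9, "dx": 0, "dy": 0, "dz": 0, "roll": 0}, {"fingers": 5.8, "dx": 0, "dy": 0, "dz": 0, "roll": 0}])

```text
time_s: 8.2
position: [0.4196, -0.2988, 0.0413]
eef_rot: [[-0.362, -0.932, 0.0], [-0.932, 0.362, -0.0], [0.0, -0.0, -1.0]]
force: [0.9, -0.5, 1.0]
grip_width: 0.0599
```

```bash
python3 - <<'E'
from h import *
go(.4190,-.2987,.004,158.8)
p,d,P=cloud("wrist"); cv2.imwrite("pics/w3.png",p); tilt(P,(195,310,120,270))
E
```

```text
t 8.20 roll -0.000  dx 0.02 dy 0.06 dz 3.73 cm pos [ 0.4196 -0.2988  0.0413] yaw 158.8 F [ 0.9 -0.5  1. ] w 0.0599 q7 -1.41
plane tool z = -0.016 x + -0.476 y + -0.0234 ; pitch -25.4 deg y range -0.0718 -0.0021 n 12930
```

Relaxing to about 6.0 cm swung it 25°, until its far end met the tray, and it is still held. I'll tighten, raise and repeat.

step_arm(deltas=[{"fingers": 5.5, "dx": 0, "dy": 0, "dz": 0, "roll": 0}, {"fingers": 5.5, "dx": 0, "dy": 0, "dz": -0.6, "roll": 0}, {"fingers": 5.5, "dx": 0, "dy": 0, "dz": -1.0, "roll": 0}, {"fingers": 5.5, "dx": 0, "dy": 0, "dz": -1.2, "roll": 0}, {"fingers": 5.5, "dx": 0, "dy": 0, "dz": -1.2, "roll": 0}, {"fingers": 5.5, "dx": 0, "dy": 0, "dz": -0.7, "roll": 0}, {"fingers": 5.5, "dx": 0, "dy": 0, "dz": -0.3, "roll": 0}, {"fingers": 5.7, "dx": 0, "dy": 0, "dz": 0, "roll": 0}], grip_force=20)

```text
time_s: 9.05
position: [0.4197, -0.2988, 0.0918]
eef_rot: [[-0.362, -0.932, 0.001], [-0.932, 0.362, -0.0], [0.0, -0.001, -1.0]]
force: [0.2, -1.0, -1.6]
grip_width: 0.0592
```

step_arm(deltas=[{"fingers": 5.85, "dx": 0, "dy": 0, "dz": 0, "roll": 0}, {"fingers": 5.94, "dx": 0, "dy": 0, "dz": 0, "roll": 0}, {"fingers": 5.96, "dx": 0, "dy": 0, "dz": 0, "roll": 0}, {"fingers": 5.97, "dx": 0, "dy": 0, "dz": 0, "roll": 0}, {"fingers": 5.98, "dx": 0, "dy": 0, "dz": 0, "roll": 0}, {"fingers": 5.99, "dx": 0, "dy": 0, "dz": 0, "roll": 0}, {"fingers": 5.99, "dx": 0, "dy": 0, "dz": 0, "roll": 0}, {"fingers": 5.8, "dx": 0, "dy": 0, "dz": 0, "roll": 0}])

```text
time_s: 9.85
position: [0.4195, -0.2987, 0.0913]
eef_rot: [[-0.362, -0.932, 0.0], [-0.932, 0.362, -0.0], [0.0, -0.0, -1.0]]
force: [-0.3, 0.0, -1.0]
grip_width: 0.0594
```

```bash
python3 - <<'E'
from h import *
go(.4190,-.2987,.004,158.8)
p,d,P=cloud("wrist"); tilt(P,(195,310,150,270))
q,_,_=cloud("scene"); cv2.imwrite("pics/both4.png",np.hstack([p[:,100:420],cv2.copyMakeBorder(cv2.resize(q[180:290,80:220],(448,352)),0,32,0,0,0)]))
E
```

```text
t 9.85 roll -0.000  dx 0.02 dy 0.05 dz 8.73 cm pos [ 0.4195 -0.2987  0.0913] yaw 158.8 F [-0.3  0.  -1. ] w 0.0594 q7 -1.41
plane tool z = -0.014 x + -0.477 y + -0.0233 ; pitch -25.5 deg y range -0.0571 -0.0022 n 10054
```

View pics/both4.png

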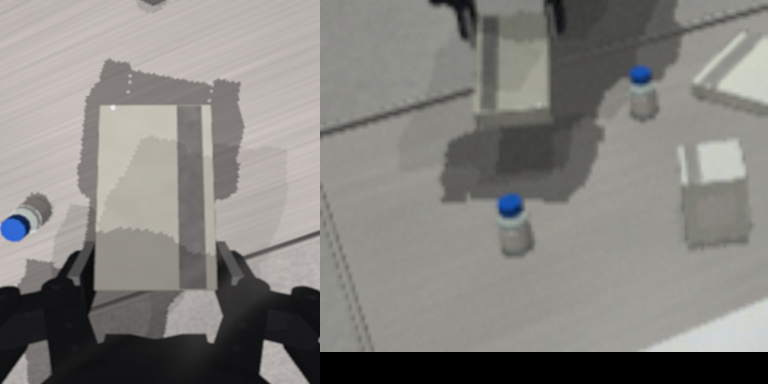

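It is still held at 25°, with the vials and boxes undisturbed, so the slack point is slightly wider than 5.99 cm. I'll go slightly further.

step_arm(deltas=[{"fingers": 5.97, "dx": 0, "dy": 0, "dz": 0, "roll": 0}, {"fingers": 5.99, "dx": 0, "dy": 0, "dz": 0, "roll": 0}, {"fingers": 6.0, "dx": 0, "dy": 0, "dz": 0, "roll": 0}, {"fingers": 6.0, "dx": 0, "dy": 0, "dz": 0, "roll": 0}, {"fingers": 6.005, "dx": 0, "dy": 0, "dz": 0, "roll": 0}, {"fingers": 6.005, "dx": 0, "dy": 0, "dz": 0, "roll": 0}, {"fingers": 5.8, "dx": 0, "dy": 0, "dz": 0, "roll": 0}, {"fingers": 5.7, "dx": 0, "dy": 0, "dz": 0, "roll": 0}])

```text
time_s: 10.75
position: [0.4198, -0.2988, 0.0915]
eef_rot: [[-0.362, -0.932, 0.001], [-0.932, 0.362, -0.0], [0.0, -0.001, -1.0]]
force: [0.8, -0.1, 4.7]
grip_width: 0.0589
```

```bash
python3 - <<'E'
from h import *
go(.4190,-.2987,.004,158.8)
p,d,P=cloud("wrist"); tilt(P,(195,310,210,270)); cv2.imwrite("pics/w5.png",p); np.save("w5.npy",P)
E
```

```text
t 10.75 roll -0.000  dx 0.02 dy 0.08 dz 8.75 cm pos [ 0.4198 -0.2988  0.0915] yaw 158.8 F [ 0.8 -0.1  4.7] w 0.0589 q7 -1.41
plane tool z = -0.003 x + -1.232 y + -0.0054 ; pitch -50.9 deg y range -0.0094 0.0076 n 4220
```

```bash
python3 - <<'E'
from h import *
s=telemetry.state(); P=np.load("w5.npy"); Q=(P-s["position"])@s["eef_rot"]
for r in range(120,320,8): print(r,np.round(Q[r,225]*1000,1))
p,d,_=cloud("scene"); w=cv2.imread("pics/w5.png"); cv2.imwrite("pics/both5.png",np.hstack([w[:,100:420],cv2.copyMakeBorder(cv2.resize(p[180:290,80:220],(448,352)),0,32,0,0,0)]))
E
```

```text
120 [-23.7 -70.3  88.5]
128 [-24.1 -64.1  90.2]
136 [-24.3 -57.8  90.1]
144 [-24.4 -51.4  89.7]
152 [-24.7 -44.8  90.4]
160 [-24.9 -38.2  90.4]
168 [-24.9 -31.8  88.3]
176 [-25.4 -24.5  90.8]
184 [-25.5 -17.8  89.5]
192 [-25.2 -12.1  84.6]
200 [-23.1 -11.3  64.2]
208 [-21.7  -9.6  49.8]
216 [-20.   -9.5  33.3]
224 [-18.7  -8.8  21. ]
232 [-17.5  -8.3   9.5]
240 [-16.4  -8.3  -1.4]
248 [-16.   -6.1  -6.6]
256 [-16.1  -1.4  -6.9]
264 [-16.2   3.3  -7.1]
272 [-16.5   8.9  -6. ]
280 [-16.8  14.9  -4.6]
288 [-16.8  19.2  -5.9]
296 [-28.8  93.   88.4]
304 [-28.5  98.1  83.2]
312 [-29.8 114.   91.6]
```

View pics/both5.png

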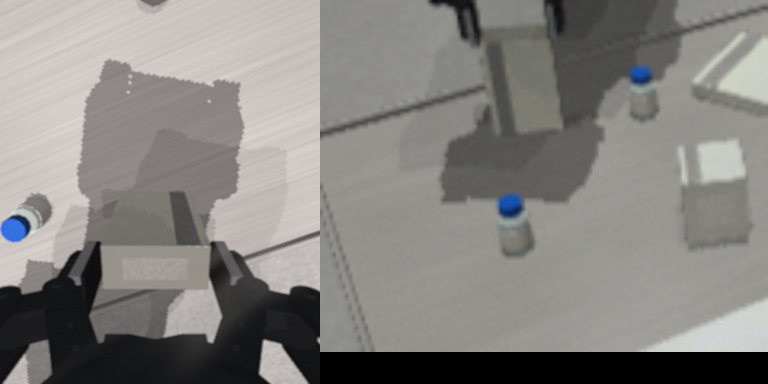

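The carton now hangs vertical and has slid down to stand on the tray: top end at tool z ≈ -6.5 mm, bottom at about the tray floor. The left view shows its end face at (155,268). The pads only just hold it, so I'll open, lower, centre and regrip deeper.

step_arm(deltas=[{"fingers": 6.1, "dx": 0, "dy": 0, "dz": 0, "roll": 0}, {"fingers": 6.6, "dx": 0, "dy": 0, "dz": 0, "roll": 0}, {"fingers": 7.6, "dx": 0, "dy": 0, "dz": 0, "roll": 0}, {"fingers": 7.6, "dx": 0, "dy": 0.5, "dz": 0, "roll": 0}, {"fingers": 7.6, "dx": 0, "dy": 0, "dz": 0.8, "roll": 0}, {"fingers": 7.6, "dx": 0, "dy": 0, "dz": 1.0, "roll": 0}, {"fingers": 7.6, "dx": 0, "dy": 0, "dz": 1.0, "roll": 0}, {"fingers": 7.6, "dx": 0, "dy": 0, "dz": 0.3, "roll": 0}])

```text
time_s: 11.65
position: [0.4142, -0.2965, 0.0587]
eef_rot: [[-0.362, -0.932, -0.002], [-0.932, 0.362, 0.001], [-0.0, 0.002, -1.0]]
force: [-0.6, 0.4, -0.9]
grip_width: 0.0761
```

```bash
cat >> h.py <<'E'
def prof(col=240):
    p,d,P=cloud("wrist"); s=telemetry.state(); Q=(P-s["position"])@s["eef_rot"]*1000
    go(.4190,-.2987,.06,158.8)
    # top face of the upright carton: the highest plane near the tool axis
    m=(abs(Q[...,0])<45)&(abs(Q[...,1])<40)&(Q[...,2]<25)&(Q[...,2]>-60)&(np.arange(384)[:,None]<330)
    sat=(p.max(-1).astype(int)>90); m&=sat
    if m.sum()>50:
        T=Q[m]; z=np.median(T[:,2]); T=T[abs(T[:,2]-z)<5]; r=cv2.minAreaRect(T[:,:2].astype(np.float32)); print("top z %.1f"%z,"rect",np.round(r[0],1),np.round(r[1],1),round(r[2],1),len(T))
    f=(Q[...,2]>8)&(Q[...,2]<75)&(abs(Q[...,0])<25)&(abs(Q[...,1])<40)&(np.arange(512)[None]>200)&(np.arange(512)[None]<310)
    if f.sum()>50:
        F=Q[f]; k=np.polyfit(F[:,2],F[:,1],1); print("front face y=%.1f at z 0, lean %.2f deg"%(k[1],np.rad2deg(np.arctan(k[0]))),f.sum())
    return p
E
python3 -c "
from h import *
prof()"
```

```text
t 11.70 roll -0.000  dx 0.03 dy -0.52 dz -0.11 cm pos [ 0.4143 -0.2965  0.0589] yaw 158.8 F [-0.9  0.3 -1.5] w 0.0763 q7 -1.41
top z -38.3 rect [ 7.3 -3. ] [74.7 29.5] 0.2 8553
front face y=-11.6 at z 0, lean -15.62 deg 3869
```

step_arm(deltas=[{"fingers": 5.5, "dx": 0, "dy": -0.3, "dz": 0, "roll": 0}, {"fingers": 5.5, "dx": 0, "dy": 0, "dz": 0, "roll": 0}, {"fingers": 5.5, "dx": 0, "dy": 0, "dz": 0, "roll": 0}, {"fingers": 5.5, "dx": 0, "dy": 0, "dz": 0, "roll": 0}, {"fingers": 5.5, "dx": 0, "dy": 0, "dz": 0, "roll": 0}, {"fingers": 5.5, "dx": 0, "dy": 0, "dz": 0, "roll": 0}, {"fingers": 5.5, "dx": 0, "dy": 0, "dz": -0.3, "roll": 0}, {"fingers": 5.5, "dx": 0, "dy": 0, "dz": -0.5, "roll": 0}], grip_force=30)

```text
time_s: 12.5
position: [0.4175, -0.2979, 0.0684]
eef_rot: [[-0.362, -0.932, -0.0], [-0.932, 0.362, 0.0], [-0.0, 0.0, -1.0]]
force: [-0.3, -0.2, -1.7]
grip_width: 0.0596
```

step_arm(deltas=[{"fingers": 5.5, "dx": 0, "dy": 0, "dz": -1.0, "roll": 0}, {"fingers": 5.5, "dx": 0, "dy": 0, "dz": -1.8, "roll": 0}, {"fingers": 5.5, "dx": 0, "dy": 0, "dz": -2.2, "roll": 0}, {"fingers": 5.5, "dx": 0, "dy": 0, "dz": -2.2, "roll": 0}, {"fingers": 5.5, "dx": 0, "dy": 0, "dz": -2.2, "roll": 0}, {"fingers": 5.5, "dx": 0, "dy": 0, "dz": -2.0, "roll": 0}, {"fingers": 5.5, "dx": 0, "dy": 0, "dz": -1.2, "roll": 0}, {"fingers": 5.5, "dx": 0, "dy": 0, "dz": -0.5, "roll": 0}])

```text
time_s: 13.3
position: [0.4179, -0.2982, 0.2007]
eef_rot: [[-0.362, -0.932, 0.002], [-0.932, 0.362, -0.001], [0.0, -0.002, -1.0]]
force: [0.8, -0.3, -1.0]
grip_width: 0.0595
```

```bash
python3 - <<'E'
from h import *
p=prof(); cv2.imwrite("pics/w6.png",p)
s=telemetry.state(); _,_,P=cloud("wrist"); Q=(P-s["position"])@s["eef_rot"]*1000
for r in range(130,300,8): print(r,np.round(Q[r,[225,280]],1).tolist())
E
```

```text
t 13.35 roll -0.000  dx 0.01 dy -0.12 dz 14.06 cm pos [ 0.4179 -0.2982  0.2006] yaw 158.8 F [ 0.4 -0.1 -0.7] w 0.0601 q7 -1.41
top z -37.0 rect [ 0.4 -1.2] [87.1 29. ] 0.3 8138
front face y=-14.8 at z 0, lean 0.28 deg 1854
130 [[-35.5, -57.0, 198.7], [29.7, -57.0, 198.5]]
138 [[-35.8, -47.6, 199.0], [30.1, -47.6, 199.4]]
146 [[-36.3, -38.0, 200.7], [30.4, -38.0, 200.4]]
154 [[-36.4, -28.6, 198.7], [30.4, -28.7, 198.0]]
162 [[-36.6, -19.0, 197.8], [30.8, -18.7, 199.4]]
170 [[-37.1, -8.8, 199.3], [31.0, -8.9, 198.7]]
178 [[-37.2, 1.0, 197.8], [31.4, 1.4, 199.6]]
186 [[-37.7, 11.5, 198.8], [31.6, 11.6, 199.0]]
194 [[-38.0, 22.0, 198.8], [31.9, 22.2, 199.5]]
202 [[-21.4, -14.6, 48.4], [18.1, -14.3, 49.5]]
210 [[-19.7, -14.3, 31.9], [16.5, -14.5, 31.3]]
218 [[-18.1, -14.4, 16.7], [15.3, -14.4, 16.7]]
226 [[-16.8, -14.4, 3.9], [14.0, -15.1, 2.4]]
234 [[-15.7, -14.5, -7.2], [13.1, -15.2, -8.8]]
242 [[-14.5, -15.1, -18.1], [12.3, -14.9, -17.7]]
250 [[-13.7, -15.0, -26.3], [11.6, -14.6, -25.5]]
258 [[-12.9, -15.1, -34.0], [11.0, -14.6, -33.1]]
266 [[-12.6, -13.4, -37.6], [10.7, -13.1, -37.2]]
274 [[-12.8, -9.2, -37.0], [10.7, -9.4, -37.5]]
282 [[-12.8, -5.7, -37.8], [10.8, -6.0, -38.2]]
290 [[-13.0, -1.6, -37.5], [11.0, -0.9, -36.6]]
298 [[-13.0, 2.3, -37.9], [11.1, 2.5, -37.5]]
```

View pics/w6.png

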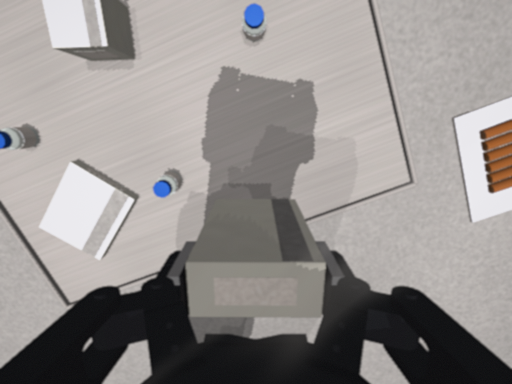

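The carton is now gripped well and vertical: front face at tool y -14.6 mm with zero lean, bottom 58.6 mm below the TCP. I'll roll to the stand's heading, then carry it over.

step_arm(deltas=[{"fingers": 5.5, "dx": 0, "dy": 0, "dz": -0.3, "roll": -0.07}, {"fingers": 5.5, "dx": 0, "dy": 0, "dz": -0.3, "roll": -0.11}, {"fingers": 5.5, "dx": 0, "dy": 0, "dz": -0.3, "roll": -0.12}, {"fingers": 5.5, "dx": 0, "dy": 0, "dz": -0.3, "roll": -0.12}, {"fingers": 5.5, "dx": 0, "dy": 0, "dz": 0, "roll": -0.12}, {"fingers": 5.5, "dx": 0, "dy": 0, "dz": 0, "roll": -0.12}, {"fingers": 5.5, "dx": 0, "dy": 0, "dz": 0, "roll": -0.11}, {"fingers": 5.5, "dx": 0, "dy": 0, "dz": 0, "roll": -0.07}])

```text
time_s: 14.2
position: [0.4172, -0.2977, 0.2102]
eef_rot: [[0.457, -0.89, -0.001], [-0.89, -0.457, 0.001], [-0.002, 0.001, -1.0]]
force: [-0.7, -0.2, -0.9]
grip_width: 0.0596
```

```bash
python3 -c "
from h import *
go(.5777,.2542,.20,-153.2)"
```

```text
t 14.20 roll 0.006  dx -42.03 dy -39.21 dz 1.02 cm pos [ 0.4172 -0.2977  0.2102] yaw -152.8 F [-0.7 -0.2 -0.9] w 0.0596 q7 -0.66
```

step_arm(deltas=[{"fingers": 5.5, "dx": -1.0, "dy": -0.9, "dz": 0, "roll": 0}, {"fingers": 5.5, "dx": -1.5, "dy": -1.4, "dz": 0, "roll": 0}, {"fingers": 5.5, "dx": -2, "dy": -1.9, "dz": 0, "roll": 0}, {"fingers": 5.5, "dx": -2, "dy": -1.9, "dz": 0, "roll": 0}, {"fingers": 5.5, "dx": -2, "dy": -1.9, "dz": 0, "roll": 0}, {"fingers": 5.5, "dx": -2, "dy": -1.9, "dz": 0, "roll": 0}, {"fingers": 5.5, "dx": -2, "dy": -1.9, "dz": 0, "roll": 0}, {"fingers": 5.5, "dx": -2, "dy": -1.9, "dz": 0, "roll": 0}])

```text
time_s: 15.0
position: [0.474, -0.1046, 0.2107]
eef_rot: [[0.451, -0.892, -0.001], [-0.892, -0.451, 0.0], [-0.001, 0.001, -1.0]]
force: [1.1, -0.5, -1.2]
grip_width: 0.0598
```

step_arm(deltas=[{"fingers": 5.5, "dx": -2, "dy": -1.9, "dz": 0, "roll": 0}, {"fingers": 5.5, "dx": -2, "dy": -1.9, "dz": 0, "roll": 0}, {"fingers": 5.5, "dx": -2, "dy": -1.9, "dz": 0, "roll": 0}, {"fingers": 5.5, "dx": -2, "dy": -1.9, "dz": 0, "roll": 0}, {"fingers": 5.5, "dx": -2, "dy": -1.9, "dz": 0, "roll": 0}, {"fingers": 5.5, "dx": -2, "dy": -1.9, "dz": 0, "roll": 0}, {"fingers": 5.5, "dx": -2, "dy": -1.9, "dz": 0, "roll": 0}, {"fingers": 5.5, "dx": -2, "dy": -1.9, "dz": 0, "roll": 0}])

```text
time_s: 15.8
position: [0.5367, 0.1067, 0.2105]
eef_rot: [[0.451, -0.892, -0.001], [-0.892, -0.451, 0.0], [-0.001, 0.001, -1.0]]
force: [-0.1, -0.4, -0.7]
grip_width: 0.06
```

step_arm(deltas=[{"fingers": 5.5, "dx": -2, "dy": -1.9, "dz": 0, "roll": 0}, {"fingers": 5.5, "dx": -2, "dy": -1.9, "dz": 0, "roll": 0}, {"fingers": 5.5, "dx": -1.5, "dy": -1.4, "dz": 0, "roll": 0}, {"fingers": 5.5, "dx": -1, "dy": -0.9, "dz": 0, "roll": 0}, {"fingers": 5.5, "dx": -0.5, "dy": -0.5, "dz": 0, "roll": 0}, {"fingers": 5.5, "dx": 0, "dy": 0, "dz": 0, "roll": 0}, {"fingers": 5.5, "dx": 0, "dy": 0, "dz": 0, "roll": 0}, {"fingers": 5.5, "dx": 0, "dy": 0, "dz": 0, "roll": 0}])

```text
time_s: 16.6
position: [0.5644, 0.196, 0.2113]
eef_rot: [[0.451, -0.892, -0.0], [-0.892, -0.451, -0.0], [0.0, 0.0, -1.0]]
force: [-0.8, -0.1, -0.4]
grip_width: 0.0593
```

```bash
python3 - <<'E'
from h import *
go(.5777,.2542,.20,-153.2)
p=prof(); cv2.imwrite("pics/w7.png",p)
for r in [0]:
  _,_,P=cloud("wrist")
  for b in blobs(P,.009,.016,200): print("deck",b)
  for b in blobs(P,.035,.056,60): print("cheek",b)
  for b in blobs(P,.07,.085,60): print("knob",b)
E
```

```text
t 16.60 roll 0.001  dx -4.60 dy -3.81 dz 1.13 cm pos [0.5644 0.196  0.2113] yaw -153.2 F [-0.8 -0.1 -0.4] w 0.0593 q7 -1.68
t 16.65 roll 0.839  dx 51.40 dy -4.34 dz 15.14 cm pos [0.5644 0.1962 0.2114] yaw -153.2 F [ 0.6 -0.  -0.6] w 0.0596 q7 -1.68
top z -36.8 rect [ 0.5 -1.1] [29.4 86.9] 89.3 8111
front face y=-14.4 at z 0, lean 0.35 deg 1874
deck ([426.0, 51.0], 625, array([775.4,  85.3]), array([  2. , 230.9]), 0.1, 12.4)
deck ([200.0, 156.0], 17913, array([545.3, 266. ]), array([149.5, 240.2]), 26.8, 11.5)
deck ([418.0, 176.0], 678, array([632.6,  17.6]), array([ 59.8, 240.8]), 76.1, 9.7)
cheek ([443.0, 42.0], 1907, array([775.4,  89.5]), array([  2.5, 184.8]), 0.1, 45.7)
cheek ([494.0, 22.0], 564, array([811. ,  61.7]), array([49.7,  2.7]), 0.5, 45.9)
cheek ([212.0, 125.0], 311, array([600.1, 265.6]), array([ 7.2, 40. ]), 26.9, 51.4)
cheek ([117.0, 154.0], 2065, array([519.2, 352.2]), array([67.3, 64.6]), 65.8, 39.7)
cheek ([480.0, 159.0], 774, array([702.6, -19.6]), array([59.9, 27.2]), 15.5, 45.8)
cheek ([214.0, 183.0], 285, array([543.9, 237.3]), array([ 5.7, 40.2]), 26.7, 49.8)
cheek ([437.0, 274.0], 265, array([562.2, -63.6]), array([18.7, 18.5]), 86.3, 46.9)
knob ([95.0, 161.0], 661, array([518.3, 352.3]), array([14.2, 42. ]), 86.9, 76.9)
knob ([500.0, 169.0], 612, array([694.6, -17.8]), array([53.6, 17.2]), 34.6, 77.8)
```

View pics/w7.png

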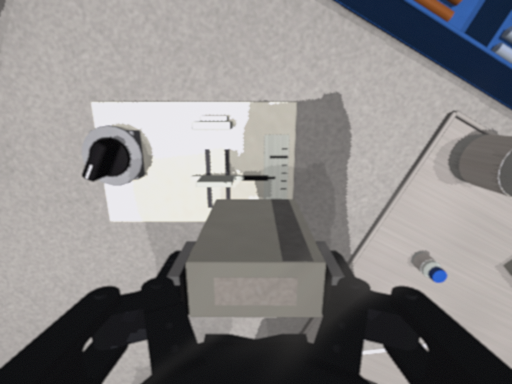

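The wrist picture shows the stand square below, with cheeks at (212,125) and (214,183), the knob at (100,160), and the pointer at (265,178) near the scale. It also gives a clean stand pose: origin (0.5700, 0.2501), x axis at 26.8°, knob about 0.52 rad, bar long axis at -3.1°.

step_arm(deltas=[{"fingers": 5.5, "dx": -0.8, "dy": -0.6, "dz": 0.2, "roll": 0}, {"fingers": 5.5, "dx": -1.2, "dy": -1.0, "dz": 0.2, "roll": 0}, {"fingers": 5.5, "dx": -1.2, "dy": -1.0, "dz": 0.2, "roll": 0}, {"fingers": 5.5, "dx": -0.9, "dy": -0.8, "dz": 0.4, "roll": 0}, {"fingers": 5.5, "dx": -0.5, "dy": -0.5, "dz": 0.2, "roll": 0}, {"fingers": 5.5, "dx": 0, "dy": 0, "dz": 0, "roll": 0}, {"fingers": 5.5, "dx": 0, "dy": 0, "dz": 0, "roll": 0}, {"fingers": 5.5, "dx": 0, "dy": 0, "dz": 0, "roll": 0}])

```text
time_s: 17.5
position: [0.5785, 0.2551, 0.1994]
eef_rot: [[0.452, -0.892, 0.0], [-0.892, -0.452, -0.0], [0.0, 0.0, -1.0]]
force: [-0.4, 0.0, -2.2]
grip_width: 0.0598
```

```bash
python3 -c "
from h import *
go(.5784,.2544,.0725,-153.2)"
```

```text
t 17.50 roll 0.001  dx 0.06 dy 0.04 dz 12.69 cm pos [0.5785 0.2551 0.1994] yaw -153.1 F [-0.4  0.  -2.2] w 0.0598 q7 -1.76
```

step_arm(deltas=[{"fingers": 5.5, "dx": 0, "dy": 0, "dz": 1.0, "roll": 0}, {"fingers": 5.5, "dx": 0, "dy": 0, "dz": 1.8, "roll": 0}, {"fingers": 5.5, "dx": 0, "dy": 0, "dz": 2.2, "roll": 0}, {"fingers": 5.5, "dx": 0, "dy": 0, "dz": 2.2, "roll": 0}, {"fingers": 5.5, "dx": 0, "dy": 0, "dz": 2.0, "roll": 0}, {"fingers": 5.5, "dx": 0, "dy": 0, "dz": 1.5, "roll": 0}, {"fingers": 5.5, "dx": 0, "dy": 0, "dz": 0.8, "roll": 0}, {"fingers": 5.5, "dx": 0, "dy": 0, "dz": 0.5, "roll": 0}])

```text
time_s: 18.3
position: [0.5783, 0.2556, 0.0787]
eef_rot: [[0.453, -0.892, -0.0], [-0.892, -0.453, -0.0], [-0.0, 0.0, -1.0]]
force: [0.8, 0.3, -1.5]
grip_width: 0.0599
```

step_arm(deltas=[{"fingers": 5.5, "dx": 0, "dy": 0, "dz": 0.3, "roll": 0}, {"fingers": 5.5, "dx": 0, "dy": 0, "dz": 0.2, "roll": 0}, {"fingers": 5.5, "dx": 0, "dy": 0, "dz": 0.2, "roll": 0}, {"fingers": 5.5, "dx": 0, "dy": 0, "dz": 0.1, "roll": 0}, {"fingers": 5.5, "dx": 0, "dy": 0, "dz": 0, "roll": 0}, {"fingers": 5.5, "dx": 0, "dy": 0, "dz": 0, "roll": 0}, {"fingers": 5.5, "dx": 0, "dy": 0, "dz": 0, "roll": 0}, {"fingers": 5.5, "dx": 0, "dy": 0, "dz": 0, "roll": 0}])

```text
time_s: 19.1
position: [0.5784, 0.2558, 0.0714]
eef_rot: [[0.453, -0.892, 0.0], [-0.892, -0.453, 0.0], [-0.0, -0.0, -1.0]]
force: [0.2, 0.5, -0.4]
grip_width: 0.0596
```

```bash
python3 -c "
from h import *
go(.5784,.2544,.0706,-153.2); prof()"
```

```text
t 19.10 roll 0.002  dx 0.12 dy 0.07 dz 0.08 cm pos [0.5784 0.2558 0.0714] yaw -153.1 F [ 0.2  0.5 -0.4] w 0.0596 q7 -1.8
t 19.15 roll 0.840  dx 57.46 dy -5.19 dz 1.14 cm pos [0.5784 0.2558 0.0714] yaw -153.1 F [ 0.8 -0.6 -1.8] w 0.0595 q7 -1.8
top z -36.7 rect [ 0.3 -0.9] [87.1 29.2] 0.1 8146
front face y=-12.5 at z 0, lean -19.60 deg 4221
```

Within about 1 mm of the deck. I'll ease down 1 mm and release gently, then rise.

step_arm(deltas=[{"fingers": 5.7, "dx": 0, "dy": 0, "dz": 0.1, "roll": 0}, {"fingers": 5.9, "dx": 0, "dy": 0, "dz": 0, "roll": 0}, {"fingers": 6.0, "dx": 0, "dy": 0, "dz": 0, "roll": 0}, {"fingers": 6.05, "dx": 0, "dy": 0, "dz": 0, "roll": 0}, {"fingers": 6.2, "dx": 0, "dy": 0, "dz": 0, "roll": 0}, {"fingers": 6.6, "dx": 0, "dy": 0, "dz": 0, "roll": 0}, {"fingers": 7.2, "dx": 0, "dy": 0, "dz": 0, "roll": 0}, {"fingers": 7.6, "dx": 0, "dy": 0, "dz": 0, "roll": 0}])

```text
time_s: 19.95
position: [0.5784, 0.2558, 0.0703]
eef_rot: [[0.453, -0.892, 0.0], [-0.892, -0.453, -0.0], [0.0, 0.0, -1.0]]
force: [0.3, -0.1, 0.2]
grip_width: 0.0761
```

```bash
python3 -c "
from h import *
prof()"
```

```text
t 20.00 roll 0.840  dx 57.46 dy -5.19 dz 1.03 cm pos [0.5784 0.2558 0.0703] yaw -153.1 F [-0.1 -0.6 -0.3] w 0.0761 q7 -1.81
top z -36.6 rect [ 0.5 -0.3] [76.5 29.4] 0.3 8091
front face y=-12.8 at z 0, lean -19.66 deg 4239
```

step_arm(deltas=[{"fingers": 7.6, "dx": 0, "dy": 0, "dz": 0, "roll": 0}, {"fingers": 7.6, "dx": 0, "dy": 0, "dz": 0, "roll": 0}, {"fingers": 7.6, "dx": 0, "dy": 0, "dz": -0.5, "roll": 0}, {"fingers": 7.6, "dx": 0, "dy": 0, "dz": -1, "roll": 0}, {"fingers": 7.6, "dx": 0, "dy": 0, "dz": -1.8, "roll": 0}, {"fingers": 7.6, "dx": 0, "dy": 0, "dz": -2.5, "roll": 0}, {"fingers": 7.6, "dx": 0, "dy": 0, "dz": -2.5, "roll": 0}, {"fingers": 7.6, "dx": 0, "dy": 0, "dz": -2.5, "roll": 0}])

```text
time_s: 20.8
position: [0.5784, 0.2558, 0.1803]
eef_rot: [[0.453, -0.892, 0.001], [-0.892, -0.453, 0.0], [-0.0, -0.001, -1.0]]
force: [0.0, -0.0, -0.6]
grip_width: 0.076
```

step_arm(deltas=[{"fingers": 7, "dx": 0, "dy": 0, "dz": -0.8, "roll": -0.14}, {"fingers": 6, "dx": 0, "dy": 0, "dz": 0, "roll": -0.14}, {"fingers": 5, "dx": 0, "dy": 0, "dz": 0, "roll": -0.14}, {"fingers": 4, "dx": 0, "dy": 0, "dz": 0, "roll": -0.14}, {"fingers": 4, "dx": 0, "dy": 0, "dz": 0, "roll": -0.14}, {"fingers": 4, "dx": 0, "dy": 0, "dz": 0, "roll": -0.14}, {"fingers": 4, "dx": 0, "dy": 0, "dz": 0, "roll": -0.14}, {"fingers": 4, "dx": 0, "dy": 0, "dz": 0, "roll": -0.14}])

```text
time_s: 21.6
position: [0.5785, 0.2557, 0.1873]
eef_rot: [[1.0, 0.025, 0.001], [0.025, -1.0, -0.0], [0.001, 0.0, -1.0]]
force: [0.6, 0.6, 0.2]
grip_width: 0.0403
```

```bash
python3 - <<'E'
from h import *
go(.5183,.3523,.2,-3.1)
p,d,P=cloud("top"); cv2.imwrite("pics/t8.png",p)
for b in blobs(P,.09,.115,30): print("carton?",b)
E
```

```text
t 21.60 roll -1.492  dx 9.32 dy -6.54 dz -1.27 cm pos [0.5785 0.2557 0.1873] yaw -88.6 F [0.6 0.6 0.2] w 0.0403 q7 -0.79
carton? ([378.0, 56.0], 39, array([ 900.2, -320.4]), array([20.3, 29.7]), 52.3, 90.9)
carton? ([415.0, 56.0], 55, array([ 902.4, -422.3]), array([40.1, 29.4]), 83.7, 91.1)
carton? ([407.0, 70.0], 155, array([ 864.6, -392.7]), array([60.9, 61.9]), 49.5, 91.2)
carton? ([376.0, 76.0], 184, array([ 854.6, -316.6]), array([64.4, 86.1]), 66.9, 91.0)
carton? ([383.0, 65.0], 31, array([ 878.2, -331.7]), array([18.1, 28.3]), 68.4, 91.0)
carton? ([424.0, 73.0], 34, array([ 860.6, -437.5]), array([27.8, 22.5]), 0.7, 91.1)
carton? ([419.0, 86.0], 85, array([ 818.7, -426.3]), array([39.5, 52.6]), 63.0, 90.8)
carton? ([270.0, 131.0], 172, array([704.8, -38. ]), array([57.4, 54.7]), 0.5, 108.1)
carton? ([499.0, 170.0], 251, array([ 599.7, -637.7]), array([ 38.9, 158.3]), 89.2, 97.4)
carton? ([159.0, 175.0], 241, array([580.1, 250. ]), array([29. , 51.9]), 26.1, 106.7)
carton? ([46.0, 221.0], 276, array([459.4, 536. ]), array([ 12. , 139.5]), 84.2, 102.9)
```

Carton released and standing: top face at z 107 mm, orientation 26.1°, height and squareness good. Next is the knob.

step_arm(deltas=[{"fingers": 4, "dx": 0, "dy": 0, "dz": -0.3, "roll": -0.14}, {"fingers": 4, "dx": 0, "dy": 0, "dz": 0, "roll": -0.14}, {"fingers": 4, "dx": 0, "dy": 0, "dz": 0, "roll": -0.14}, {"fingers": 4, "dx": 0, "dy": 0, "dz": 0, "roll": -0.14}, {"fingers": 4, "dx": 0, "dy": 0, "dz": 0, "roll": -0.14}, {"fingers": 4, "dx": 0, "dy": 0, "dz": 0, "roll": -0.14}, {"fingers": 4, "dx": 0, "dy": 0, "dz": 0, "roll": -0.14}, {"fingers": 4, "dx": 0, "dy": 0, "dz": 0, "roll": -0.14}])

```text
time_s: 22.45
position: [0.5785, 0.2556, 0.19]
eef_rot: [[0.416, 0.909, 0.001], [0.909, -0.416, -0.0], [-0.0, 0.001, -1.0]]
force: [-0.8, -0.5, 0.3]
grip_width: 0.0399
```

step_arm(deltas=[{"fingers": 4, "dx": 0, "dy": 0, "dz": 0, "roll": -0.14}, {"fingers": 4, "dx": 0, "dy": 0, "dz": 0, "roll": -0.14}, {"fingers": 4, "dx": 0, "dy": 0, "dz": 0, "roll": -0.092}, {"fingers": 4, "dx": 2, "dy": -1.4, "dz": 0, "roll": 0}, {"fingers": 4, "dx": 3, "dy": -2.1, "dz": 0, "roll": 0}, {"fingers": 4, "dx": 3, "dy": -2.1, "dz": 0, "roll": 0}, {"fingers": 4, "dx": 1.3, "dy": -0.9, "dz": 0, "roll": 0}, {"fingers": 4, "dx": 0, "dy": 0, "dz": 0, "roll": 0}])

```text
time_s: 23.25
position: [0.5175, 0.3547, 0.1901]
eef_rot: [[0.058, 0.998, 0.0], [0.998, -0.058, 0.001], [0.001, 0.0, -1.0]]
force: [-0.2, -0.1, 0.6]
grip_width: 0.0398
```

```bash
python3 - <<'E'
from h import *
go(.5183,.3523,.055,-3.1)
p,d,P=cloud("wrist"); cv2.imwrite("pics/w9.png",p)
for b in blobs(P,.070,.085,60): print("knob",b)
for b in blobs(P,.09,.115,60): print("carton",b)
E
```

```text
t 23.25 roll -0.004  dx -0.23 dy 0.09 dz 13.51 cm pos [0.5175 0.3547 0.1901] yaw -3.4 F [-0.2 -0.1  0.6] w 0.0398 q7 0.33
knob ([454.0, 161.0], 2915, array([517.5, 540.2]), array([ 15.4, 256.1]), 87.9, 77.8)
knob ([254.0, 194.0], 603, array([516.8, 353.4]), array([13.5, 40.6]), 86.9, 77.1)
knob ([168.0, 245.0], 329, array([565.5, 253.9]), array([20.3, 62.5]), 6.7, 77.8)
carton ([474.0, 167.0], 6395, array([518. , 539.7]), array([ 16.1, 256.2]), 88.3, 104.0)
carton ([156.0, 266.0], 1748, array([578.2, 255.9]), array([28.2, 61. ]), 26.5, 107.3)
```

View pics/w9.png

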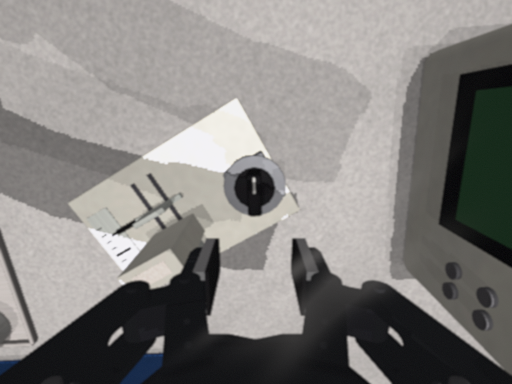

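The carton stands at stand x ≈ 9.9, y ≈ 1.5 mm (picture (156,266)), square to the cheeks. The knob bar at (254,190) lies along the tool's y axis between the open fingers.

step_arm(deltas=[{"fingers": 4, "dx": -0.2, "dy": 0.1, "dz": 1.0, "roll": 0}, {"fingers": 4, "dx": 0, "dy": 0, "dz": 1.8, "roll": 0}, {"fingers": 4, "dx": 0, "dy": 0, "dz": 2.2, "roll": 0}, {"fingers": 4, "dx": 0, "dy": 0, "dz": 2.2, "roll": 0}, {"fingers": 4, "dx": 0, "dy": 0, "dz": 2.2, "roll": 0}, {"fingers": 4, "dx": 0, "dy": 0, "dz": 2.0, "roll": 0}, {"fingers": 4, "dx": 0, "dy": 0, "dz": 1.5, "roll": 0}, {"fingers": 4, "dx": 0, "dy": 0, "dz": 0.7, "roll": 0}])

```text
time_s: 24.1
position: [0.5196, 0.3497, 0.0514]
eef_rot: [[0.06, 0.998, -0.002], [0.998, -0.06, -0.001], [-0.001, -0.001, -1.0]]
force: [-0.2, 0.8, 0.8]
grip_width: 0.0399
```

```bash
python3 - <<'E'
from h import *
go(.5178,.3527,.054,-3.1)
p,d,P=cloud("wrist")
for b in blobs(P,.09,.115,60): print("carton",b)
for b in blobs(P,.070,.082,60): print("knob",b)
E
```

```text
t 24.10 roll -0.006  dx 0.29 dy -0.19 dz -0.26 cm pos [0.5196 0.3497 0.0514] yaw -3.5 F [-0.2  0.8  0.8] w 0.0399 q7 0.23
carton ([363.0, 310.0], 4579, array([520.8, 386.4]), array([37.6, 27.2]), 84.1, 107.4)
carton ([149.0, 310.0], 4580, array([516.4, 313. ]), array([38.4, 27.6]), 89.5, 107.4)
knob ([263.0, 267.0], 2304, array([517.3, 353.4]), array([13.9, 41.7]), 87.4, 77.1)
knob ([204.0, 265.0], 489, array([517.9, 323. ]), array([14., 23.]), 86.6, 76.4)
knob ([307.0, 266.0], 488, array([518.8, 371.2]), array([14.2, 22.6]), 48.8, 76.6)
knob ([143.0, 368.0], 308, array([572.3, 286.1]), array([12.1,  2.9]), 28.1, 76.4)
```

step_arm(deltas=[{"fingers": 3, "dx": 0, "dy": 0, "dz": 0, "roll": 0}, {"fingers": 2, "dx": 0, "dy": 0, "dz": 0, "roll": 0}, {"fingers": 1, "dx": 0, "dy": 0, "dz": 0, "roll": 0}, {"fingers": 1, "dx": 0, "dy": 0, "dz": 0, "roll": 0}, {"fingers": 1, "dx": 0, "dy": 0, "dz": 0, "roll": 0}, {"fingers": 1, "dx": 0, "dy": 0, "dz": 0, "roll": 0}, {"fingers": 1, "dx": 0, "dy": 0, "dz": 0, "roll": 0}, {"fingers": 1, "dx": 0, "dy": 0, "dz": 0, "roll": 0}], grip_force=40)

```text
time_s: 24.95
position: [0.5206, 0.3531, 0.0547]
eef_rot: [[0.059, 0.998, 0.002], [0.998, -0.059, 0.005], [0.005, 0.002, -1.0]]
force: [4.0, 12.2, -5.2]
grip_width: 0.013
```

```bash
python3 - <<'E'
from h import *
go(.5178,.3527,.054,-3.1)
E
```

```text
t 24.95 roll -0.005  dx -0.05 dy -0.28 dz 0.07 cm pos [0.5206 0.3531 0.0547] yaw -3.4 F [ 4.  12.2 -5.2] w 0.013 q7 0.23
```

step_arm(deltas=[{"fingers": 1, "dx": 0.3, "dy": -0.2, "dz": 0, "roll": 0}, {"fingers": 1, "dx": 0, "dy": 0, "dz": 0, "roll": 0.05}, {"fingers": 1, "dx": 0, "dy": 0, "dz": 0, "roll": 0.1}, {"fingers": 1, "dx": 0, "dy": 0, "dz": 0, "roll": 0.1}, {"fingers": 1, "dx": 0, "dy": 0, "dz": 0, "roll": 0.1}, {"fingers": 1, "dx": 0, "dy": 0, "dz": 0, "roll": 0.1}, {"fingers": 1, "dx": 0, "dy": 0, "dz": 0, "roll": 0.1}, {"fingers": 1, "dx": 0, "dy": 0, "dz": 0, "roll": 0.1}])

```text
time_s: 25.75
position: [0.5198, 0.3518, 0.0546]
eef_rot: [[0.656, 0.755, 0.003], [0.755, -0.656, -0.002], [-0.0, 0.003, -1.0]]
force: [1.4, -11.8, 11.2]
grip_width: 0.0131
```

```bash
python3 - <<'E'
from h import *
go(.5178,.3527,.054,-99.4)
E
```

```text
t 25.75 roll 1.019  dx -0.21 dy -0.06 dz 0.06 cm pos [0.5198 0.3518 0.0546] yaw -41.0 F [  1.4 -11.8  11.2] w 0.0131 q7 -0.35
```

step_arm(deltas=[{"fingers": 1, "dx": -0.1, "dy": 0, "dz": 0, "roll": 0.1}, {"fingers": 1, "dx": 0, "dy": 0, "dz": 0, "roll": 0.1}, {"fingers": 1, "dx": 0, "dy": 0, "dz": 0, "roll": 0.1}, {"fingers": 1, "dx": 0, "dy": 0, "dz": 0, "roll": 0.1}, {"fingers": 1, "dx": 0, "dy": 0, "dz": 0, "roll": 0.1}, {"fingers": 1, "dx": 0, "dy": 0, "dz": 0, "roll": 0.1}, {"fingers": 1, "dx": 0, "dy": 0, "dz": 0, "roll": 0.1}, {"fingers": 1, "dx": 0, "dy": 0, "dz": 0, "roll": 0.05}])

```text
time_s: 26.55
position: [0.5179, 0.3509, 0.0546]
eef_rot: [[0.994, 0.106, 0.001], [0.106, -0.994, -0.003], [0.0, 0.003, -1.0]]
force: [-4.0, -13.7, 15.3]
grip_width: 0.0134
```

```bash
python3 - <<'E'
from h import *
go(.5178,.3527,.054,-99.4)
X=np.array([.8926,.4509]); O=np.array([570.0,250.1])
p,d,P=cloud("top"); cv2.imwrite("pics/t10.png",p)
S=np.stack([(P[...,0]*1000-O[0])*X[0]+(P[...,1]*1000-O[1])*X[1],-(P[...,0]*1000-O[0])*X[1]+(P[...,1]*1000-O[1])*X[0],P[...,2]*1000],-1)
m=(abs(S[...,1])<25)&(S[...,0]>-60)&(S[...,0]<25)
for nm,lo,hi in(("cheek",35,56),("carton",90,115)):
    k=m&(S[...,2]>lo)&(S[...,2]<hi); Q=S[k]; print(nm,len(Q),np.percentile(Q,[2,50,98],0).round(1).tolist() if len(Q) else "")
E
```

```text
t 26.55 roll 0.270  dx -0.04 dy -0.17 dz 0.06 cm pos [0.5179 0.3509 0.0546] yaw -83.9 F [ -4.  -13.7  15.3] w 0.0134 q7 -0.97
cheek 67 [[-12.5, -21.4, 36.4], [-8.7, -0.7, 49.4], [-4.3, 23.5, 55.4]]
carton 229 [[-5.2, -23.7, 94.4], [7.2, 0.1, 106.9], [22.2, 23.6, 110.3]]
```

step_arm(deltas=[{"fingers": 1, "dx": 0, "dy": -0.1, "dz": 0, "roll": 0.05}, {"fingers": 1, "dx": 0, "dy": 0, "dz": 0, "roll": 0.05}, {"fingers": 1, "dx": 0, "dy": 0, "dz": 0, "roll": 0.05}, {"fingers": 1, "dx": 0, "dy": 0, "dz": 0, "roll": 0.05}, {"fingers": 1, "dx": 0, "dy": 0, "dz": 0, "roll": 0.05}, {"fingers": 1, "dx": 0, "dy": 0, "dz": 0, "roll": 0.02}, {"fingers": 1, "dx": 0, "dy": 0, "dz": 0, "roll": 0}, {"fingers": 1, "dx": 0, "dy": 0, "dz": 0, "roll": 0}])

```text
time_s: 27.4
position: [0.5173, 0.3511, 0.0545]
eef_rot: [[0.987, -0.16, -0.001], [-0.16, -0.987, -0.004], [0.0, 0.004, -1.0]]
force: [-7.6, -17.9, 20.5]
grip_width: 0.0132
```

```bash
python3 - <<'E'
from h import *
go(.5178,.3527,.054,-99.4)
E
```

```text
t 27.40 roll 0.004  dx 0.03 dy -0.16 dz 0.05 cm pos [0.5173 0.3511 0.0545] yaw -99.2 F [ -7.6 -17.9  20.5] w 0.0132 q7 -1.19
```

step_arm(deltas=[{"fingers": 1.5, "dx": 0, "dy": 0, "dz": 0, "roll": 0}, {"fingers": 2.5, "dx": 0, "dy": 0, "dz": 0, "roll": 0}, {"fingers": 4, "dx": 0, "dy": 0, "dz": 0, "roll": 0}, {"fingers": 4, "dx": 0, "dy": 0, "dz": 0, "roll": 0}, {"fingers": 4, "dx": 0, "dy": 0, "dz": -0.8, "roll": 0}, {"fingers": 4, "dx": 0, "dy": 0, "dz": -1.5, "roll": 0}, {"fingers": 4, "dx": 0, "dy": 0, "dz": -2.2, "roll": 0}, {"fingers": 4, "dx": 0, "dy": 0, "dz": -2.5, "roll": 0}])

```text
time_s: 28.2
position: [0.5172, 0.3538, 0.125]
eef_rot: [[0.987, -0.158, -0.0], [-0.158, -0.987, 0.0], [-0.0, -0.0, -1.0]]
force: [0.1, 0.2, 0.4]
grip_width: 0.0402
```

step_arm(deltas=[{"fingers": 4, "dx": 0, "dy": 0, "dz": -2.5, "roll": 0}, {"fingers": 4, "dx": 0, "dy": 0, "dz": -2.5, "roll": 0}, {"fingers": 4, "dx": 0, "dy": -0.5, "dz": -2.5, "roll": 0}, {"fingers": 4, "dx": 0, "dy": -1, "dz": -2, "roll": 0}, {"fingers": 4, "dx": 0, "dy": -0.5, "dz": -1, "roll": 0}, {"fingers": 4, "dx": 0, "dy": 0, "dz": -0.5, "roll": 0}, {"fingers": 4, "dx": 0, "dy": 0, "dz": 0, "roll": 0}, {"fingers": 4, "dx": 0, "dy": 0, "dz": 0, "roll": 0}])

```text
time_s: 29.0
position: [0.5203, 0.3729, 0.2325]
eef_rot: [[0.987, -0.159, -0.001], [-0.159, -0.987, -0.001], [-0.001, 0.001, -1.0]]
force: [-0.4, 0.5, 0.2]
grip_width: 0.0398
```

```bash
cat >> h.py <<'E'
def check():
    X=np.array([.8926,.4509]); O=np.array([570.0,250.1])
    p,d,P=cloud("wrist")
    for b in blobs(P,.070,.082,60)[:3]: print("knob",b)
    for b in blobs(P,.09,.115,100): print("carton",b)
    S=np.stack([(P[...,0]*1000-O[0])*X[0]+(P[...,1]*1000-O[1])*X[1],-(P[...,0]*1000-O[0])*X[1]+(P[...,1]*1000-O[1])*X[0],P[...,2]*1000],-1)
    b=cv2.minAreaRect(P[(P[...,2]>.009)&(P[...,2]<.014)&(abs(S[...,0])<100)&(S[...,1]>-110)&(S[...,1]<160)][:,:2].astype(np.float32)*1000); print("deck",b)
    for nm,lo,hi,x0,x1 in(("cheek",42,56,-60,25),("fixed",46,56,26,50),("carton",100,115,-30,40)):
        k=(abs(S[...,1])<40)&(S[...,0]>x0)&(S[...,0]<x1)&(S[...,2]>lo)&(S[...,2]<hi); Q=S[k]; print(nm,len(Q),np.percentile(Q,[2,50,98],0).round(1).tolist() if len(Q) else "")
    # rectified scale strip, 8 px/mm, stand x -40..30 (right), y -100..-40 (down), deck plane
    s=telemetry.state(); c=optics.get_calibration("wrist"); T=np.eye(4); T[:3,:3]=s["eef_rot"]; T[:3,3]=s["position"]; T=np.linalg.inv(T@c["mount"])
    gx,gy=np.meshgrid(np.arange(-40,30,.125),np.arange(-100,-30,.125))
    W=np.stack([O[0]+gx*X[0]-gy*X[1],O[1]+gx*X[1]+gy*X[0],np.full_like(gx,12)],-1)/1000
    C=W@T[:3,:3].T+T[:3,3]; u=C[...,0]/C[...,2]*c["fx"]+c["cx"]; v=C[...,1]/C[...,2]*c["fy"]+c["cy"]
    return p,cv2.remap(p,u.astype(np.float32),v.astype(np.float32),cv2.INTER_CUBIC)
E
python3 - <<'E'
from h import *
go(.5178,.3527,.054,-99.4)
p,r=check(); cv2.imwrite("pics/w11.png",p); cv2.imwrite("pics/r11.png",r)
E
```

```text
t 29.00 roll 0.005  dx 0.08 dy 2.03 dz 17.85 cm pos [0.5203 0.3729 0.2325] yaw -99.1 F [-0.4  0.5  0.2] w 0.0398 q7 -1.11
knob ([199.0, 20.0], 838, array([493.8, 538.3]), array([  6.4, 199.2]), 89.1, 76.2)
knob ([256.0, 201.0], 453, array([518.2, 354.2]), array([41. , 13.8]), 81.3, 77.1)
knob ([323.0, 255.0], 60, array([592. , 266.7]), array([ 7.6, 54.4]), 35.6, 75.0)
carton ([170.0, 15.0], 1687, array([476.6, 536.6]), array([  7. , 166.2]), 87.8, 104.2)
deck ((545.4300537109375, 266.0450134277344), (150.0194091796875, 240.43785095214844), 26.79941749572754)
cheek 33 [[17.4, 30.0, 42.3], [20.8, 30.8, 49.5], [24.6, 31.4, 55.2]]
fixed 218 [[27.2, -18.6, 46.9], [33.9, 2.6, 51.5], [38.3, 27.5, 54.3]]
carton 34 [[25.4, -11.8, 100.3], [27.1, 13.3, 106.5], [27.4, 24.7, 108.3]]
```

View pics/r11.png

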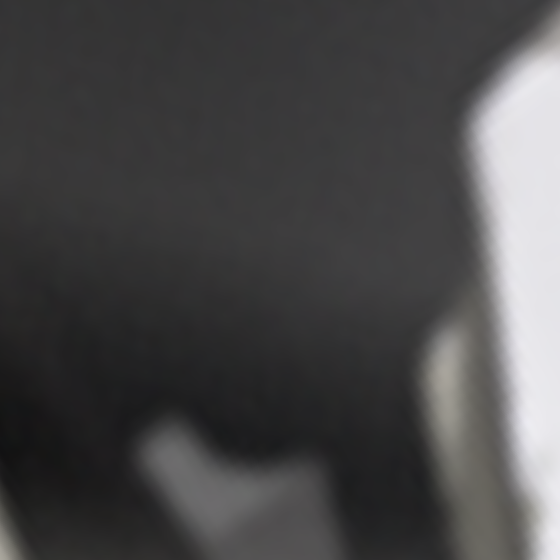

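The view from here is blocked by the gripper. The bar angle says 1.67 rad were turned, so the knob is about 2.19. I'll move so that the wrist camera sees the scale directly.

step_arm(deltas=[{"fingers": 4, "dx": 0.6, "dy": 1.5, "dz": 0, "roll": 0}, {"fingers": 4, "dx": 1.2, "dy": 3, "dz": 0, "roll": 0}, {"fingers": 4, "dx": 1.7, "dy": 4, "dz": 0, "roll": 0}, {"fingers": 4, "dx": 1.7, "dy": 4, "dz": 0, "roll": 0}, {"fingers": 4, "dx": 1.7, "dy": 4, "dz": 0, "roll": 0}, {"fingers": 4, "dx": 1.7, "dy": 3.5, "dz": 0, "roll": 0}, {"fingers": 4, "dx": 1.2, "dy": 2.6, "dz": 0, "roll": 0}, {"fingers": 4, "dx": 0.6, "dy": 1.3, "dz": 0, "roll": 0}])

```text
time_s: 29.85
position: [0.5857, 0.117, 0.2328]
eef_rot: [[0.987, -0.162, -0.001], [-0.162, -0.987, -0.001], [-0.0, 0.001, -1.0]]
force: [0.4, 0.2, -0.4]
grip_width: 0.0401
```

step_arm(deltas=[{"fingers": 4, "dx": 0, "dy": 0, "dz": 0, "roll": 0}, {"fingers": 4, "dx": 0, "dy": 0, "dz": 0, "roll": 0}, {"fingers": 4, "dx": 0, "dy": 0, "dz": 0, "roll": 0}, {"fingers": 4, "dx": 0, "dy": 0, "dz": 0, "roll": 0}, {"fingers": 4, "dx": 0, "dy": 0, "dz": 0, "roll": 0}, {"fingers": 4, "dx": 0, "dy": 0, "dz": 0, "roll": 0}, {"fingers": 4, "dx": 0, "dy": 0, "dz": 0, "roll": 0}, {"fingers": 4, "dx": 0, "dy": 0, "dz": 0, "roll": 0}])

```text
time_s: 30.65
position: [0.5853, 0.1212, 0.2333]
eef_rot: [[0.987, -0.158, -0.0], [-0.158, -0.987, 0.0], [-0.0, -0.0, -1.0]]
force: [0.4, 0.4, 0.2]
grip_width: 0.0399
```

```bash
python3 - <<'E'
from h import *
go(.5178,.3527,.054,-99.4)
p,r=check(); cv2.imwrite("pics/r12.png",cv2.copyMakeBorder(r,0,0,0,0,0)); cv2.imwrite("pics/w12.png",np.hstack([cv2.resize(p,(448,336)),cv2.resize(r,(336,336))]))
E
```

```text
t 30.65 roll 0.005  dx -10.44 dy -21.74 dz 17.93 cm pos [0.5853 0.1212 0.2333] yaw -99.1 F [0.4 0.4 0.2] w 0.0399 q7 -0.68
knob ([366.0, 274.0], 270, array([704.8, -14.8]), array([54.4, 17.6]), 6.9, 76.4)
carton ([225.0, 42.0], 2605, array([581.4, 256.8]), array([28.3, 60.3]), 26.8, 107.5)
carton ([389.0, 283.0], 177, array([717.3, -13.3]), array([ 9.6, 40.4]), 65.9, 98.7)
deck ((545.2894287109375, 265.921630859375), (149.94070434570312, 239.59896850585938), 26.85584259033203)
cheek 267 [[-6.8, -29.3, 43.2], [-3.5, -3.2, 50.3], [20.9, 18.9, 53.7]]
fixed 215 [[32.9, -19.2, 49.7], [35.4, 1.0, 51.4], [37.8, 19.5, 52.7]]
carton 2562 [[-0.4, -28.5, 105.7], [13.2, 1.6, 107.5], [26.4, 29.3, 109.1]]
```

View pics/w12.png

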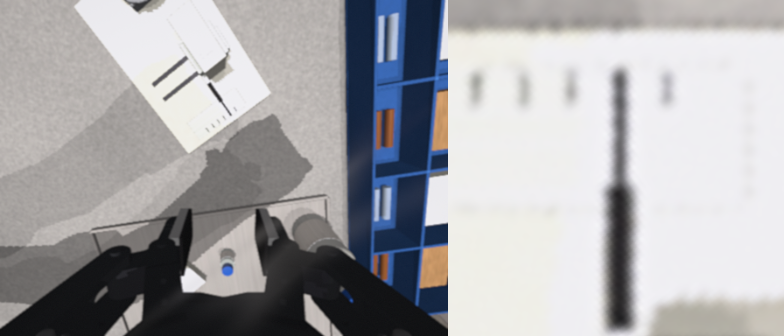

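The rectified scale shows the pointer and the long mark lined up at column ≈ 620. The carton stands at stand x 13.2, y ≈ 1 mm, square. I'll quantify that and check the bystanders before handing in.

```bash
python3 - <<'E'
from h import *
g=cv2.imread("pics/r12.png",0).astype(float)
for nm,y0,y1 in(("mark",-84,-68),("pointer",-58,-36)):
    a=255-g[int((y0+100)*8):int((y1+100)*8),:].mean(0); a=a[200:400]; a=np.clip(a-np.percentile(a,60)-25,0,None); print(nm,"stand x %.2f"%((a*np.arange(200,400)).sum()/a.sum()/8-40))
_,_,P=cloud("top")
for b in blobs(P,.009,.09,40):
    if 400<b[2][0]<720 and -400<b[2][1]<0: print(b)
for b in blobs(P,.09,.115,60): 
    if b[2][1]>200: print("carton",b)
print([(l,[np.round(r["rect"]).tolist() for r in spotter.recognise(l,"top")[:1]]) for l in ("tall_box","saline","wide_pack")])
E
```

```text
mark stand x -4.21
pointer stand x -4.32
([270.0, 140.0], 113, array([686.3, -38.9]), array([20.7, 56.8]), 1.9, 56.3)
([332.0, 164.0], 435, array([ 621.5, -208.5]), array([50.4, 51.2]), 70.4, 62.4)
([385.0, 184.0], 85, array([ 568.5, -354.4]), array([21.3, 19.7]), 59.2, 39.9)
([279.0, 186.0], 63, array([560.2, -64.5]), array([22. , 21.7]), 1.1, 45.7)
([287.0, 224.0], 1099, array([454.1, -88.5]), array([84.1, 99.8]), 34.6, 17.0)
([328.0, 226.0], 73, array([ 451.7, -200. ]), array([21.7, 20. ]), 3.3, 44.3)
carton ([47.0, 197.0], 525, array([518.9, 539.1]), array([ 16.9, 258.1]), 89.0, 103.7)
[('tall_box', [[330.0, 163.0, 26.0, 20.0]]), ('saline', [[270.0, 131.0, 22.0, 34.0]]), ('wide_pack', [[291.0, 225.0, 40.0, 48.0]])]
```

```bash
python3 -c "
from h import *
print(manip.close_job(), telemetry.state()['time_s'])"
```

```text
the job is handed in; nothing more can be done
the job is handed in; nothing more can be done
```

The carton is standing in the stand, released and upright, and the knob is turned so the pointer sits on the long mark. I handed the job in at about 31 s of the 72 s limit; it reports no verdict.

**What I did:**
- **Standing it up:** the tool cannot tilt, so I gripped the carton near one end. I slackened the jaws until its weight swung it to vertical, and it slid down to stand on the tray.
- **Placing:** I regripped it deeper, carried it over, set it on the deck between the open cheeks and let go.
- **Knob:** I gripped the bar and turned it about 1.67 rad clockwise, then released it and moved the arm clear.

**Last checks before handing in:**
- **Pointer:** it read x = -4.32 mm in the stand frame and the mark -4.21 mm, so they agree to about 0.1 mm.
- **Carton:** the wrist camera put its middle at about x = 13 mm and y = 1 mm in the stand frame. The top was 107.5 mm above the table (108 expected), and its faces were square to the cheeks.
- **Other stock:** the vials, wide pack, tall box and bottle were all within about 1 mm of where they started.
- **Contact:** the robot was touching nothing.

**Disagreements:**
- The last look from the top camera did not find the carton, probably because the arm was in the way. The final carton check therefore rests on the wrist camera alone.
- My first attempt to check the scale was blocked by the gripper, so I moved the arm and looked again.

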